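Stand two lamp support tubes in their cups

ROBOT

A 6-joint arm with a two-finger parallel gripper is mounted at the origin on the work surface. World frame = base frame: x ahead of the robot, y to its left, z up, the work surface at z = 0. Lengths are in m, angles in degrees, forces in N, time in s.
With the tool pointing down it reaches from about 0.35 to 0.8 m from the base axis. Payload 7.3 kg.
Tool frame: the origin (TCP) lies midway between the tips of the shut fingers; the grasp point (between the pads) lies 19 mm behind it (ctrl.grip_point_offset is the distance from the TCP to the grasp point, in m); z points along the fingers, y is the line along which they close (so a half turn about z gives the same grasp; the last joint's range is limited). The gripper opens to 85 mm and grips with 20 to 120 N. Pads are 22 mm wide; open, the fingers measure 114 mm over their backs; the gripper's body (76 mm by 85 mm) begins 54 mm behind the grasp point. The pads swing forward as they close: fully open they stand 13 mm farther back than shut.
Start: joints at [-75, 19.595, 87.324, -0, 73.075, -8.365], TCP at [0.208, -0.482, 0.231] pointing down, gripper open.
Joint ranges: [-145.02, 145.02], [-44.19, 115.74], [2.07, 154.8], [-57.11, 237.11], [16.16, 152.29], [-177.93, 177.93]. Speed limits (degrees/s): [147.25, 147.25, 180, 180, 180, 180].

INTERFACE

Orientations are given as a 3x3 rotation matrix whose columns are the frame's x, y, z axes.
In Python, from workcell import ctrl gives the robot as it stands. The module is installed in compiled form; this text tells all that it offers.
- The arm moves only by the tool servo_tool, never from a script. Its argument "series" is a list of rows, each a list of 2 entries, a list of its own where there are three numbers: the shift along the world's x, y, z in m, then the turn about the world's z in rad. A call has 1 to 5 rows; each row is the pose to reach, as a shift and turn from the pose commanded when the call began; what a row does not reach only later rows make up. A row lasts 1/12 s, in which the tool goes at most 41.7 mm and 7.16 degrees, less where a joint would pass 70% of its speed; a pose out of reach is approached as far as the arm can. A call with a gripper value outside its range is refused whole. "hand" is the finger opening in m, from 0 to 0.0854, set as the call begins (left out, the last holds). The fingers move at their own pace and stop on an object; "grip_force" is the grip in N (left out, the last holds). Time passes only in rows, so rows that repeat a pose let the fingers close. It gives the time, the measured TCP pose, the force, the opening and the grip force at its end, in the units of the state.
- ctrl.get_obs(): the state, without advancing time (a new reading comes with each control period).
- ctrl.grab_frame(name): name is "scene" or "top" or "wrist"; returns the picture (420x560x3 uint8, red, green, blue); there is no depth.
- ctrl.calibration(name): a dict with "intrinsics" (3x3 intrinsics, pixels), "extrinsics" (4x4, takes a point from camera to world coordinates); the wrist camera has in their place "tool_from_camera" (4x4, takes a point from camera to tool coordinates, whose origin is the TCP and whose axes are the flange's). Camera axes: x right, y down, z forward; pixel columns grow to the right and rows downward; lengths in m; the calibration is good to about 2 mm. A picture is of the moment at which its call begins: read the wrist's pose just before it. calibration takes no time and is no camera call.
- ctrl.finish_job(): hands the job in; it is judged then, once.
The state is a dict: "clock": time; "qpos": joint angles; "qd": joint speeds; "joint_torque": joint torques, N m; "ee_pos": TCP position; "tcp_rot": TCP orientation; "ft_force": force on the tool from outside, world axes, zero at the start; "wrist_torque": the same for the moment, N m; "width": opening from 0.0 (shut) to 1.0 (fully open); "finger_force": force on a finger pad.
Only numpy, scipy, OpenCV 4.12 (cv2) and the standard library are available. Lean on these libraries where they do the work, as an engineer would, in place of code of your own. Each camera call takes 0.05 s, during which the arm holds its last target. There are 200 camera calls.

TASK

Take the two aluminium tubes out of their leaning stands and stand them upright in the cups of the yellow lamp base, the thick tube in the wide cup and the thin tube in the narrow cup. Lower each one all the way to the bottom of its cup before letting go, do not drop it in, and do not shove or knock over the glue bottle or the clear plastic cup.

Things in the scene. Friction and masses are not known exactly. Their poses are not given: they have to be found in the camera images.
- thick_tube: loose plain aluminium thick tube, 170 mm long, 24 mm diameter, closed ends (treat as a solid rod). Origin: centre of its foot end; its z axis runs along the tube to the upper end at z = 170 mm. It starts leaning 40 degrees from vertical in thick_stand, upper end towards the robot and somewhat to the robot's right, the upper 80 mm clear of the stand
- thin_tube: loose plain aluminium thin tube, 170 mm long, 16 mm diameter, closed ends (treat as a solid rod). Origin: centre of its foot end; its z axis runs along the tube to the upper end at z = 170 mm. It starts leaning 40 degrees from vertical in thin_stand, upper end towards the robot and somewhat to the robot's right, the upper 80 mm clear of the stand
- thick_stand: fixed steel stand of the thick tube; foot plate x -55 to +75, y +-40, 10 mm thick. Origin on the table. A channel (27 mm wide inside, walls 4 mm, open on its upper +x side) leans 40 degrees from vertical towards the stand's -x; the tube's foot rests in it at x 45, y 0, z 30 mm. The channel's back reaches 86 mm up along the tube, its side walls 71 mm
- thin_stand: fixed steel stand of the thin tube; foot plate x -55 to +75, y +-40, 10 mm thick. Origin on the table. A channel (19 mm wide inside, walls 4 mm, open on its upper +x side) leans 40 degrees from vertical towards the stand's -x; the tube's foot rests in it at x 45, y 0, z 30 mm. The channel's back reaches 86 mm up along the tube, its side walls 71 mm
- lamp_base: fixed yellow round plastic lamp base, 164 mm diameter, 20 mm high, with two white cups 90 mm apart (wide one at its x +45 mm, narrow one at x -45 mm) and two low white lamp sockets (28 mm diameter, up to 43 mm above the table, at y +35 and -35 mm). Origin: centre of its underside; z up
- wide_cup (a point): centre of the inner floor of the wide cup, on the lamp base's +x side, 25 mm above the table: a white upright round cup, 29 mm inside diameter, wall 4 mm, 47 mm deep from floor to rim, rim 72 mm above the table; the upper 9 mm flares outward to 39 mm inside diameter. z is up along the cup
- narrow_cup (a point): centre of the inner floor of the narrow cup, on the lamp base's -x side, 25 mm above the table: a white upright round cup, 21 mm inside diameter, wall 4 mm, 47 mm deep from floor to rim, rim 72 mm above the table; the upper 9 mm flares outward to 31 mm inside diameter. z is up along the cup
- glue_bottle: bystander: loose white bottle with a black cap, 48 mm diameter, 120 mm high, standing. Origin: centre of its underside, z up
- clear_cup: bystander: loose open clear plastic drinking cup, 70 mm rim diameter, 75 mm high, standing. Origin: centre of its underside, z up
There are look-alikes about, which are no part of the job. What is shaped like the thick_tube but brown is not meant.

How it is judged (in metres and radians):
At the end, for the whole second after the job is handed in: The thick tube stands in the wide cup and the thin tube in the narrow cup: each foot within 6 mm of its cup's centre and within 4 mm of the cup's floor, the tube within 0.16 rad of upright, released and at rest (below 0.02 m/s) (horizontal distance between thick_tube and wide_cup below 0.006 m and z of thick_tube in the frame of wide_cup between -0.004 and 0.004 m and angle between each of thick_tube, thin_tube's own z axis and vertical below 0.16 rad and linear speed of each of thick_tube, thin_tube below 0.02 m/s and horizontal distance between thin_tube and narrow_cup below 0.006 m and z of thin_tube in the frame of narrow_cup between -0.004 and 0.004 m); the robot touches nothing.
It fails at once if the thick tube is dropped into its cup (moves faster than 0.45 m/s while its foot is inside the cup) (horizontal distance between thick_tube and wide_cup below 0.008 m and z of thick_tube in the frame of wide_cup between 0.002 and 0.045 m and linear speed of thick_tube above 0.45 m/s).
It fails at once if the thin tube is dropped into its cup (moves faster than 0.45 m/s while its foot is inside the cup) (horizontal distance between thin_tube and narrow_cup below 0.008 m and z of thin_tube in the frame of narrow_cup between 0.002 and 0.045 m and linear speed of thin_tube above 0.45 m/s).
It fails at once if the glue bottle is pushed more than 40 mm or knocked over (distance of glue_bottle from where it was at the start of the episode above 0.04 m or angle between glue_bottle's own z axis and vertical above 0.5 rad).
It fails at once if the clear plastic cup is pushed more than 40 mm or knocked over (distance of clear_cup from where it was at the start of the episode above 0.04 m or angle between clear_cup's own z axis and vertical above 0.5 rad).
It also fails if it takes over 69 s, if anything falls off the work surface, if the arm or the gripper's body presses on something with over 40 N, if the wrist force passes 120 N, or if a joint passes its speed limit or range.

## Working session

There is one attempt and no reset: what is moved stays moved. The work goes in short steps, Python scripts to look and compute and a tool call to move; the robot and the scene stay as the last step left them, time stands still between calls to the robot, and variables do not carry over. Pictures are saved under pics/ and viewed, at most 10 in all, crops included, and the job is handed in when it is done.

Besides the shell and the picture viewer there is one more tool, called after "Call:" as name(argument=value, ...), one argument or row to a line, values as JSON. servo_tool: Moves the arm, as the interface text tells. Its arguments: {"type":"object","properties":{"series":{"type":"array","items":{"type":"array"}},"hand":{"type":"number"},"grip_force":{"type":"number"}},"required":["series"]}

```bash
mkdir -p pics; python3 - <<'E'
from workcell import ctrl
import cv2,numpy as np
np.set_printoptions(precision=4,suppress=True)
for n in("scene","top"):
    cv2.imwrite(f"pics/{n}0.png",ctrl.grab_frame(n)[:,:,::-1])
    c=ctrl.calibration(n);print(n,c["intrinsics"],c["extrinsics"])
print(ctrl.calibration("wrist"));print(ctrl.get_obs());print(ctrl.grip_point_offset)
E
```

```text
scene [[417.2682   0.     278.1909]
 [  0.     417.2682 211.2186]
 [  0.       0.       1.    ]] [[ 0.8814  0.3659 -0.2989  0.8395]
 [ 0.4723 -0.6996  0.5363 -0.4773]
 [-0.0129 -0.6138 -0.7894  0.782 ]
 [ 0.      0.      0.      1.    ]]
top [[525.3149   0.     285.2575]
 [  0.     525.3149 216.3272]
 [  0.       0.       1.    ]] [[-0.0023 -0.9917  0.1282  0.4037]
 [-1.      0.0028  0.0034  0.013 ]
 [-0.0038 -0.1282 -0.9917  1.2397]
 [ 0.      0.      0.      1.    ]]
{'intrinsics': array([[324.009 ,   0.    , 285.7978],
       [  0.    , 324.009 , 204.0105],
       [  0.    ,   0.    ,   1.    ]]), 'tool_from_camera': array([[-0.0008, -0.9445, -0.3284,  0.0848],
       [ 1.    , -0.0006, -0.0009,  0.0007],
       [ 0.0006, -0.3284,  0.9445, -0.1426],
       [ 0.    ,  0.    ,  0.    ,  1.    ]])}
{'clock': 0.1, 'qpos': array([-75.0014,  19.6338,  87.3699,  -0.0003,  73.0744,  -8.3649]), 'qd': array([ 0.0378, -0.0568, -0.1787,  0.0501,  0.128 , -0.0071]), 'joint_torque': array([  0.0023, -43.4447, -24.6491,  -0.0001,   0.0047,  -0.    ]), 'ee_pos': array([ 0.2081, -0.4816,  0.2307]), 'tcp_rot': array([[ 0.918 ,  0.3966, -0.0004],
       [ 0.3966, -0.918 ,  0.0013],
       [ 0.0002, -0.0013, -1.    ]]), 'ft_force': array([0.25  , 0.8518, 0.6336]), 'wrist_torque': array([-0.0275,  0.0105,  0.0152]), 'finger_force': 0.0, 'width': 0.999984225948062}
0.0187
```

View pics/top0.png

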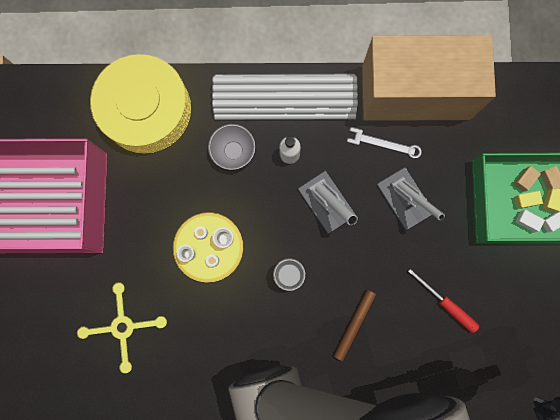

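View pics/scene0.png

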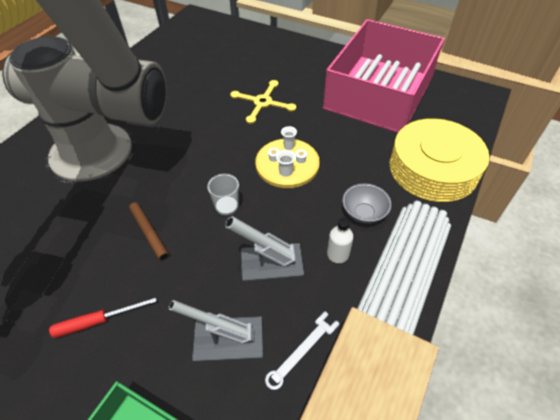

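The top view shows the thick tube's tip at about (351,220) and the thin tube's tip at (442,215). The lamp base is at (208,247), with the wide cup at (222,239) and the narrow cup at (186,254). The glue bottle is at (289,150) and the clear cup at (289,275). I'll enlarge these areas to read exact pixels.

```bash
python3 - <<'E'
import cv2,numpy as np
t=cv2.imread("pics/top0.png");s=cv2.imread("pics/scene0.png")
def crop(im,x,y,w,h,k):
    c=cv2.resize(im[y:y+h,x:x+w],None,fx=k,fy=k,interpolation=cv2.INTER_CUBIC)
    c=cv2.convertScaleAbs(c,alpha=1.4,beta=15)
    for u in range(-(-x//10)*10,x+w,10):
        cv2.line(c,(int((u-x+.5)*k),0),(int((u-x+.5)*k),5 if u%20 else 12),(0,255,255),1)
        if u%20==0: cv2.putText(c,str(u),(int((u-x+.5)*k)+2,12),0,.35,(0,255,255))
    for v in range(-(-y//10)*10,y+h,10):
        cv2.line(c,(0,int((v-y+.5)*k)),(5 if v%20 else 12,int((v-y+.5)*k)),(0,255,255),1)
        if v%20==0: cv2.putText(c,str(v),(2,int((v-y+.5)*k)-2),0,.35,(0,255,255))
    return c
a=crop(t,295,160,155,75,5);b=crop(t,170,205,80,45,5)
cv2.imwrite("pics/c1.png",a)
A=crop(t,170,208,78,78,5);B=crop(s,250,120,75,70,5)
o=np.zeros((400,780,3),np.uint8);o[:390,:390]=A;o[:350,395:770]=B
cv2.imwrite("pics/c2.png",o)
cv2.imwrite("pics/c3.png",crop(s,160,205,150,160,3.7))
E
```

```text
(no output)
```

View pics/c1.png

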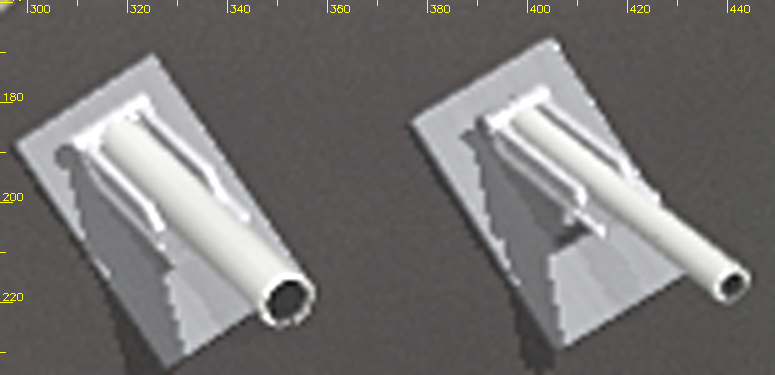

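View pics/c2.png

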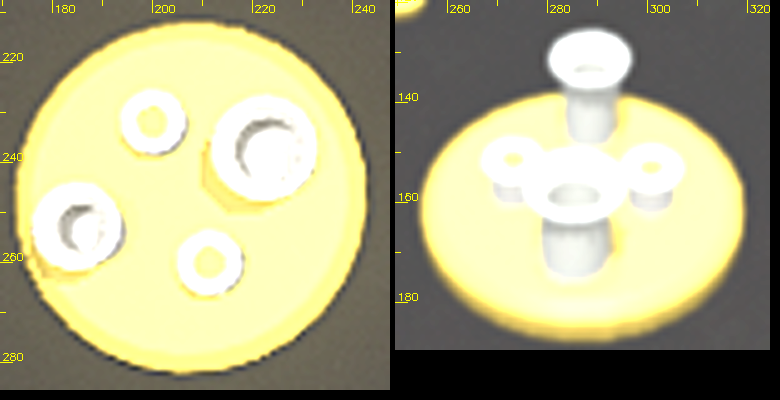

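View pics/c3.png

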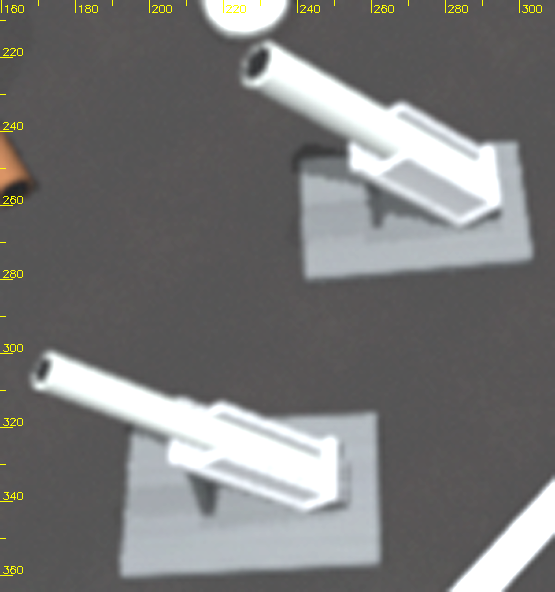

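Readings from the crops: the plate corners, tube tips, cup rims and socket tops are all clear in both views. Next I'll fit each body's x, y and yaw across the two cameras.

```bash
cat > h.py <<'E'
import numpy as np
from scipy.optimize import least_squares
from workcell import ctrl
np.set_printoptions(precision=4,suppress=True)
C={n:ctrl.calibration(n) for n in("scene","top")}
def proj(n,P):
    K,E=C[n]["intrinsics"],C[n]["extrinsics"]
    p=(np.atleast_2d(P)-E[:3,3])@E[:3,:3]@K.T
    return p[:,:2]/p[:,2:]
def place(q,P):
    c,s=np.cos(q[2]),np.sin(q[2]);P=np.array(P,float)/1000
    return P@np.array([[c,s,0],[-s,c,0],[0,0,1]])+[q[0],q[1],0]
def fit(obs,q0):
    f=lambda q:np.concatenate([(proj(n,place(q,p))-uv).ravel() for n,p,uv in obs])
    r=least_squares(f,q0,loss="soft_l1");print(r.x,np.degrees(r.x[2]));print(f(r.x).reshape(-1,2).T);return r.x
E
python3 - <<'E'
from h import *
tip=(-64.3,0,160.2);S="scene";T="top"
def stand(tl,tt,tb,ttip,sr,su,sl,stip,q0):
    c=lambda a,b:(a,b,10)
    q=fit([(T,c(75,40),tl),(T,c(75,-40),tt),(T,c(-55,40),tb),(T,tip,ttip),(S,c(75,-40),sr),(S,c(75,40),su),(S,c(-55,-40),sl),(S,tip,stip)],q0)
    print("tip",place(q,tip),"s135",place(q,(45-135*np.sin(np.radians(40)),0,30+135*np.cos(np.radians(40)))))
stand((297.5,188.7),(324.9,170.1),(328.5,233.1),(352.1,219.9),(303,274),(299.2,243.1),(241.9,279.6),(229.2,221.5),[.5,0,.6])
stand((376.7,184.1),(405.5,167.1),(406.9,229.1),(440.9,216.3),(261.9,356.9),(261.1,316.1),(192.2,360.2),(171.1,304.8),[.5,-.2,.6])
q=fit([(T,(45,0,72),(222.3,237.1)),(T,(-45,0,72),(185.1,252.7)),(T,(0,35,43),(200.1,231.9)),(T,(0,-35,43),(211.5,260.1)),
 (S,(45,0,72),(285.5,156.5)),(S,(-45,0,72),(288.5,131.5)),(S,(0,35,43),(300.9,153.1)),(S,(0,-35,43),(273.1,151.9))],[.4,.15,-1.2])
print("wide",place(q,(45,0,25)),"narrow",place(q,(-45,0,25)))
for n,uv in(("glue",(289,145)),("clear",(289,275))):
    print(n,least_squares(lambda p:(proj(T,[*p,.06])-uv).ravel(),[.4,0]).x)
E
```

```text
[ 0.5891 -0.085   0.5851] 33.521952006969805
[[-0.7532 -0.3051 -0.9587 -0.5241  0.4662 -0.4407 -0.5063 -0.3569]
 [-0.3221 -0.0361  0.6163 -0.057   0.7943 -0.0915  0.7261  0.9647]]
tip [ 0.5355 -0.1205  0.1602] s135 [ 0.5543 -0.108   0.1334]
[ 0.5969 -0.2715  0.5409] 30.99048342067583
[[-0.7665 -1.2487 -1.3103 -0.3941  0.0926 -0.1325 -0.9264 -0.1828]
 [-0.5157 -0.5744  1.0428  0.3108  0.303   0.1982  0.789   0.6699]]
tip [ 0.5417 -0.3046  0.1602] s135 [ 0.561  -0.293   0.1334]
[ 0.4909  0.1993 -1.1716] -67.13057839019119
[[-0.0936 -0.3856 -0.2923 -0.2602 -0.1086 -0.1862 -0.1557 -0.0811]
 [-0.0421  0.1411 -0.0754 -0.0696  0.6264  0.4352  0.4046  0.0515]]
wide [0.5084 0.1578 0.025 ] narrow [0.4734 0.2407 0.025 ]
glue [0.7219 0.0081]
clear [0.4241 0.009 ]
```

The fits agree to about 1 px (2 mm), and the tip heights are consistent, so I'll move over the thick tube.

Call:
servo_tool(
  series=[
    [[0.02,0.025,0.015],0.05],
    [[0.045,0.05,0.025],0.1],
    [[0.07,0.075,0.025],0.176],
    [[0.095,0.1,0.025],0.176],
    [[0.12,0.13,0.025],0.176],
  ],
  hand=0.07,
  grip_force=40,
)

```text
clock: 0.52
ee_pos: [0.329, -0.3511, 0.2562]
tcp_rot: [[0.835, 0.551, 0.0], [0.551, -0.835, -0.0], [-0.0, 0.0, -1.0]]
ft_force: [1.5, 0.1, -0.7]
width: 0.817
finger_force: 0.0
```

Call:
servo_tool(
  series=[
    [[0.025,0.025,0],0],
    [[0.05,0.05,0],0],
    [[0.075,0.08,0],0],
    [[0.1,0.105,0],0],
    [[0.125,0.13,0],0],
  ],
)

```text
clock: 0.93
ee_pos: [0.454, -0.2202, 0.2561]
tcp_rot: [[0.834, 0.551, -0.0], [0.551, -0.834, 0.0], [-0.0, -0.0, -1.0]]
ft_force: [0.8, -0.3, -0.0]
width: 0.818
finger_force: 0.0
```

Call:
servo_tool(
  series=[
    [[0.025,0.03,0],0],
    [[0.05,0.06,0],0],
    [[0.075,0.09,0],0],
    [[0.101,0.114,0],0],
    [[0.101,0.114,0],0],
  ],
)

```text
clock: 1.35
ee_pos: [0.5573, -0.1032, 0.2554]
tcp_rot: [[0.832, 0.555, 0.001], [0.555, -0.832, 0.002], [0.002, -0.001, -1.0]]
ft_force: [-2.2, 0.9, 0.3]
width: 0.817
finger_force: 0.0
```

```bash
python3 - <<'E'
from h import *;import cv2
o=ctrl.get_obs();print(o["clock"],o["ee_pos"],o["tcp_rot"])
im=ctrl.grab_frame("wrist");c=ctrl.calibration("wrist")
R=o["tcp_rot"];M=c["tool_from_camera"]
im=im[:,:,::-1].copy()
# predicted tube axis, s=80..170
for s in(90,110,135,170):
    a=np.radians(40);P=place([.5891,-.085,.5851],(45-s*np.sin(a),0,30+s*np.cos(a)))
    p=M[:3,:3].T@(R.T@(P-o["ee_pos"])-M[:3,3]);u=c["intrinsics"]@p;u=u/u[2];print(s,u[:2])
    cv2.circle(im,(int(u[0]),int(u[1])),3,(0,0,255),-1)
cv2.imwrite("pics/w1.png",im)
E
```

```text
1.35 [ 0.5573 -0.1032  0.2554] [[ 0.8316  0.5554  0.0008]
 [ 0.5554 -0.8316  0.002 ]
 [ 0.0018 -0.0012 -1.    ]]
90 [288.1177 160.8007]
110 [288.127  178.2895]
135 [288.1396 201.9598]
170 [288.1592 239.0063]
```

View pics/w1.png

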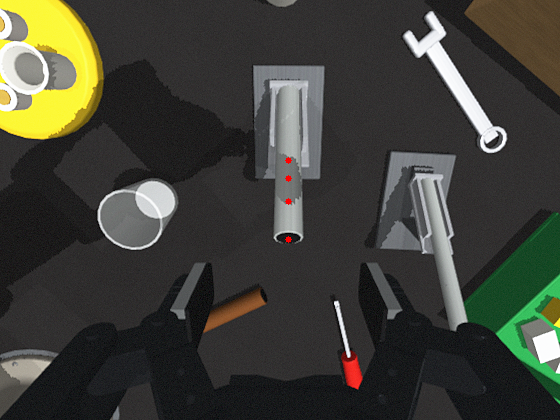

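The predicted axis (red dots) lies on the thick tube, with its tip at (288,238). I'll descend and grip.

Call:
servo_tool(
  series=[
    [[0,0,-0.03],0],
    [[0,0,-0.065],0],
    [[0,0,-0.1],0],
    [[0,0,-0.13],0],
    [[0,0,-0.142],0],
  ],
)

```text
clock: 1.82
ee_pos: [0.551, -0.108, 0.1098]
tcp_rot: [[0.835, 0.55, -0.007], [0.55, -0.835, 0.002], [-0.005, -0.006, -1.0]]
ft_force: [-0.8, 0.1, -0.9]
width: 0.823
finger_force: 0.0
```

Call:
servo_tool(
  series=[
    [[0,0,0],0],
    [[0,0,0],0],
    [[0,0,0],0],
    [[0,0,0],0],
    [[0,0,0],0],
  ],
  hand=0.0,
)

```text
clock: 2.23
ee_pos: [0.5548, -0.1084, 0.116]
tcp_rot: [[0.834, 0.551, 0.002], [0.551, -0.834, -0.001], [0.001, 0.002, -1.0]]
ft_force: [-0.5, -0.2, 3.7]
width: 0.272
finger_force: 39.2
```

Call:
servo_tool(
  series=[
    [[0,0,0],0],
    [[0,0,0],0],
    [[0,0,0],0],
    [[0,0,0],0],
    [[0,0,0],0],
  ],
)

```text
clock: 2.65
ee_pos: [0.5548, -0.1084, 0.116]
tcp_rot: [[0.834, 0.551, 0.002], [0.551, -0.834, -0.001], [0.001, 0.003, -1.0]]
ft_force: [-0.9, -1.4, 7.4]
width: 0.272
finger_force: 39.3
```

Call:
servo_tool(
  series=[
    [[0,0,0.01],0],
    [[0,0,0.025],0],
    [[0,0,0.045],0],
    [[0,0,0.07],0],
    [[0,0,0.1],0],
  ],
)

```text
clock: 3.07
ee_pos: [0.5534, -0.1076, 0.2149]
tcp_rot: [[0.834, 0.551, -0.002], [0.551, -0.834, 0.001], [-0.001, -0.002, -1.0]]
ft_force: [1.2, -0.6, -1.4]
width: 0.269
finger_force: 39.5
```

Call:
servo_tool(
  series=[
    [[0,0,0.02],0],
    [[0,0,0.03],0],
    [[0,0,0.03],0],
    [[0,0,0.03],0],
    [[0,0,0.03],0],
  ],
)

```text
clock: 3.48
ee_pos: [0.5534, -0.1077, 0.2427]
tcp_rot: [[0.834, 0.551, -0.003], [0.551, -0.834, 0.001], [-0.002, -0.002, -1.0]]
ft_force: [0.1, -0.1, -0.9]
width: 0.272
finger_force: 39.5
```

```bash
python3 - <<'E'
from h import *;import cv2
o=ctrl.get_obs();print(o)
w=ctrl.grab_frame("wrist");s=ctrl.grab_frame("scene")
im=np.zeros((420,800,3),np.uint8);im[:,:380]=w[:,90:470,::-1];im[:,390:]=s[:,:410,::-1][:, :410]
cv2.imwrite("pics/l1.png",im)
E
```

```text
{'clock': 3.4833, 'qpos': array([-18.7966,  23.3268,  79.8078,  -0.0032,  77.0346,  37.7564]), 'qd': array([ 0.0276,  0.7023,  0.151 , -0.1215,  0.0655,  0.0038]), 'joint_torque': array([  0.0407, -49.2635, -26.3967,   0.033 ,  -0.0219,   0.0004]), 'ee_pos': array([ 0.5534, -0.1077,  0.2427]), 'tcp_rot': array([[ 0.8344,  0.5512, -0.0028],
       [ 0.5512, -0.8344,  0.0009],
       [-0.0019, -0.0023, -1.    ]]), 'ft_force': array([ 0.0653, -0.0632, -0.871 ]), 'wrist_torque': array([-0.0169,  0.0338,  0.046 ]), 'finger_force': 39.48838949203491, 'width': 0.272251187535019}
```

View pics/l1.png

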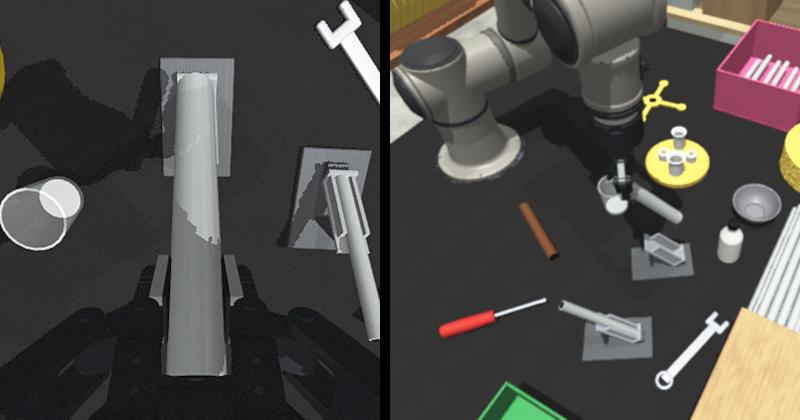

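The tube is held and clear of the stand. In the wrist view its foot's far edge is at about (287,75). I'll check the tilt against the model.

```bash
cat >> h.py <<'E'
M=ctrl.calibration("wrist")["tool_from_camera"];KW=ctrl.calibration("wrist")["intrinsics"]
def wproj(P): # tool-frame points
    p=(np.atleast_2d(P)-M[:3,3])@M[:3,:3]@KW.T
    return p[:,:2]/p[:,2:]
def tubew(th,s,r,g=.019,n=60):
    """tool-frame circle points of foot rim; th tilt deg, s grasp dist from foot, foot toward tool +x, tool z down"""
    t=np.radians(th);a=np.array([-np.sin(t),0,-np.cos(t)]);nn=np.array([np.cos(t),0,-np.sin(t)])
    f=np.array([0,0,-g])-s*a;w=np.linspace(0,2*np.pi,n)[:,None]
    return f+r*(np.cos(w)*nn+np.sin(w)*np.array([0,1,0])), f
E
python3 - <<'E'
from h import *
for th in(0,20,30,35,40,45):
    for s in(.130,.135,.14):
        c,f=tubew(th,s,.012);u=wproj(c);print(th,s,"minrow",u[:,1].min(),"cols",u[:,0].min(),u[:,0].max(),"rows max",u[:,1].max())
E
```

```text
0 0.13 minrow 186.0328321813703 cols 270.6970478791241 299.75974581545466 rows max 213.61017583923856
0 0.135 minrow 184.36622744033448 cols 270.9625942103523 299.52101806477754 rows max 211.51924566291146
0 0.14 minrow 182.75731427343388 cols 271.2190828981261 299.29043377936 rows max 209.49866575540662
20 0.13 minrow 133.14089803303085 cols 269.2841093748273 300.95341293422644 rows max 161.20571370655455
20 0.135 minrow 130.04412995757463 cols 269.5433603986147 300.71888119955867 rows max 157.86793578169465
20 0.14 minrow 127.04514875526309 cols 269.7946514353994 300.4915510460611 rows max 154.629431232716
30 0.13 minrow 105.83928264189322 cols 268.1039500739611 301.97456607430155 rows max 134.59656753302883
30 0.135 minrow 101.79616040430852 cols 268.35384499956007 301.7473866402695 rows max 130.46805429879396
30 0.14 minrow 97.86948575883436 cols 268.59679834384735 301.52651833232136 rows max 126.44964794858309
35 0.13 minrow 91.8539411763418 cols 267.3669607483341 302.61569848529274 rows max 121.06590576042159
35 0.135 minrow 87.24841424547101 cols 267.6091395232026 302.3948154037481 rows max 116.47766334068247
35 0.14 minrow 82.76725551834656 cols 267.84503807584696 302.179660807786 rows max 112.00312537463165
40 0.13 minrow 77.60228094503132 cols 266.5150511671158 303.35894746824584 rows max 107.33832331606223
40 0.135 minrow 72.35792617294061 cols 266.74650552526373 303.14696726983874 rows max 102.23583309443393
40 0.14 minrow 67.2440475943371 cols 266.9724550478828 302.94002920731884 rows max 97.24875394193131
45 0.13 minrow 63.054689637564735 cols 265.53199237499473 304.2187376454894 rows max 93.38012334228486
45 0.135 minrow 57.07886639613934 cols 265.7486540395593 304.0191962230652 rows max 87.69803967514383
45 0.14 minrow 51.23674501097374 cols 265.9607037227808 303.8239027655325 rows max 82.1304025730011
```

The foot edge matches a 40° tilt with the grasp about 133 mm from the foot. The tool can't tilt, so I'll put the foot in the cup's flare and swing the tube upright by moving the hand along an arc. First I'll carry it over.

Call:
servo_tool(
  series=[
    [[-0.008,0.016,0],0],
    [[-0.022,0.042,0],0],
    [[-0.036,0.068,0],0],
    [[-0.05,0.095,0],0],
    [[-0.064,0.122,0],0],
  ],
)

```text
clock: 4.0
ee_pos: [0.489, 0.015, 0.2431]
tcp_rot: [[0.835, 0.551, -0.002], [0.551, -0.835, 0.0], [-0.002, -0.001, -1.0]]
ft_force: [0.1, -0.8, -1.2]
width: 0.272
finger_force: 39.5
```

Call:
servo_tool(
  series=[
    [[-0.014,0.026,0],0],
    [[-0.027,0.052,0],0],
    [[-0.038,0.076,-0.01],0],
    [[-0.046,0.09,-0.02],0],
    [[-0.0505,0.098,-0.035],0],
  ],
)

```text
clock: 4.42
ee_pos: [0.4387, 0.1138, 0.2089]
tcp_rot: [[0.833, 0.553, 0.0], [0.553, -0.833, 0.0], [0.0, -0.0, -1.0]]
ft_force: [-0.5, 0.1, -1.0]
width: 0.272
finger_force: 39.5
```

Call:
servo_tool(
  series=[
    [[0,0,-0.015],0],
    [[0,0,-0.025],0],
    [[0,0,-0.03],0],
    [[0,0,-0.03],0],
    [[0,0,-0.03],0],
  ],
  grip_force=25,
)

```text
clock: 4.83
ee_pos: [0.4397, 0.1119, 0.1791]
tcp_rot: [[0.835, 0.551, -0.001], [0.551, -0.835, -0.0], [-0.001, -0.0, -1.0]]
ft_force: [-0.1, -0.1, -1.4]
width: 0.272
finger_force: 39.5
```

```bash
cat >> h.py <<'E'
WIDE=np.array([.5084,.1578,.072]);NARROW=np.array([.4734,.2407,.072])
def wshot(name,cup,rad,th=None,s=.133,r=.012):
    import cv2
    o=ctrl.get_obs();R=o["tcp_rot"];print(o["clock"],o["ee_pos"],o["ft_force"],"w",o["width"],"grip",o["finger_force"])
    im=ctrl.grab_frame("wrist")[:,:,::-1].copy()
    w=np.linspace(0,2*np.pi,90)[:,None];P=cup+rad*np.hstack([np.cos(w),np.sin(w),0*w])
    cv2.polylines(im,[wproj((P-o["ee_pos"])@R).astype(int)],True,(0,0,255),1)
    if th is not None: cv2.polylines(im,[wproj(tubew(th,s,r)[0]).astype(int)],True,(0,255,0),1)
    cv2.imwrite(f"pics/{name}.png",im);return o
E
python3 -c "
from h import *
wshot('h1',WIDE,.0195,40)"
```

```text
4.8333 [0.4397 0.1119 0.1791] [-0.0636 -0.1444 -1.3999] w 0.27186448775867 grip 39.54342842102051
```

View pics/h1.png

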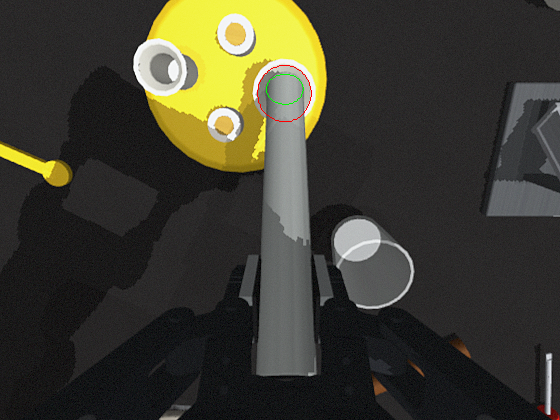

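The red predicted rim matches the seen wide cup (outer cols 252–314, top row about 60). The foot (green, around (285,88)) is over its mouth. I'll lower it into the flare and then swing it in small steps.

Call:
servo_tool(
  series=[
    [[0,0,-0.008],0],
    [[0.001,0.001,-0.016],0],
    [[0.002,0.001,-0.024],0],
    [[0.002,0.001,-0.033],0],
    [[0.002,0.001,-0.033],0],
  ],
  hand=0.0,
  grip_force=22,
)

```text
clock: 5.3
ee_pos: [0.4411, 0.1132, 0.1447]
tcp_rot: [[0.834, 0.551, -0.002], [0.551, -0.834, 0.0], [-0.001, -0.001, -1.0]]
ft_force: [1.2, 3.2, -1.1]
width: 0.268
finger_force: 39.6
```

Call:
servo_tool(
  series=[
    [[0.004,0.002,0.001],0],
    [[0.007,0.005,0.003],0],
    [[0.011,0.007,0.005],0],
    [[0.014,0.009,0.008],0],
    [[0.018,0.012,0.011],0],
  ],
)

```text
clock: 5.72
ee_pos: [0.4578, 0.1245, 0.1572]
tcp_rot: [[0.834, 0.552, -0.005], [0.552, -0.834, -0.002], [-0.005, -0.002, -1.0]]
ft_force: [-5.3, -2.2, 4.3]
width: 0.274
finger_force: 40.9
```

Contact force is about 6 N rearward, as expected. I'll check numerically that the tube pivots, by comparing its silhouette width in the wrist view with the model.

```bash
cat >> h.py <<'E'
def widths(img,r,s,rows=(200,215,230,245)):
    import cv2
    g=cv2.GaussianBlur(cv2.cvtColor(img,cv2.COLOR_RGB2GRAY),(3,3),0).astype(float)
    for v in rows:
        d=np.gradient(g[v-2:v+3].mean(0));L=255+np.argmax(np.abs(d[255:286]));Rr=288+np.argmax(np.abs(d[288:320]))
        pr=[]
        for th in(40,30,20,10,0):
            t=np.radians(th);a=np.array([-np.sin(t),0,-np.cos(t)]);q=np.linspace(0,s+.04,400)[:,None]
            A=np.array([0,0,-.019])-s*a+q*a
            cam=M[:3,3];D=cam-A;n=np.cross(a,D);n/=np.linalg.norm(n,axis=1)[:,None]
            e1,e2=wproj(A+r*n),wproj(A-r*n);c=wproj(A)
            i=np.argmin(abs(c[:,1]-v));pr.append(round(abs(e1[i,0]-e2[i,0]),1) if abs(c[i,1]-v)<3 else None)
        print(v,"edges",L,Rr,"width",Rr-L,"pred 40..0",pr)
E
python3 -c "
from h import *
widths(ctrl.grab_frame('wrist'),.012,.133)"
```

```text
200 edges 264 306 width 42 pred 40..0 [np.float64(45.9), np.float64(43.1), np.float64(39.7), np.float64(35.3), np.float64(29.1)]
215 edges 263 307 width 44 pred 40..0 [np.float64(47.2), np.float64(44.8), np.float64(42.0), np.float64(38.3), np.float64(33.1)]
230 edges 263 308 width 45 pred 40..0 [np.float64(48.4), np.float64(46.6), np.float64(44.2), np.float64(41.4), np.float64(37.1)]
245 edges 262 309 width 47 pred 40..0 [np.float64(49.8), np.float64(48.3), np.float64(46.6), np.float64(44.3), np.float64(41.1)]
```

The silhouette fits about 28°, so pivoting works. I'll continue the arc.

Call:
servo_tool(
  series=[
    [[0.004,0.002,0.003],0],
    [[0.007,0.005,0.005],0],
    [[0.011,0.007,0.007],0],
    [[0.014,0.009,0.009],0],
    [[0.018,0.012,0.011],0],
  ],
)

```text
clock: 6.18
ee_pos: [0.4766, 0.1369, 0.1682]
tcp_rot: [[0.834, 0.551, -0.004], [0.551, -0.834, -0.001], [-0.003, -0.001, -1.0]]
ft_force: [-4.8, -1.8, 2.5]
width: 0.272
finger_force: 42.3
```

Call:
servo_tool(
  series=[
    [[0.004,0.002,0.002],0],
    [[0.008,0.005,0.003],0],
    [[0.011,0.007,0.004],0],
    [[0.015,0.01,0.005],0],
    [[0.019,0.012,0.006],0],
  ],
)

```text
clock: 6.6
ee_pos: [0.4968, 0.1494, 0.1742]
tcp_rot: [[0.834, 0.551, -0.001], [0.551, -0.834, 0.0], [-0.001, -0.0, -1.0]]
ft_force: [-6.5, 0.5, -0.2]
width: 0.271
finger_force: 43.0
```

```bash
python3 -c "
from h import *
o=ctrl.get_obs();print(o['ee_pos'],o['ft_force'])
widths(ctrl.grab_frame('wrist'),.012,.133)"
```

```text
[0.4968 0.1494 0.1742] [-6.5196  0.5483 -0.2015]
200 edges 268 302 width 34 pred 40..0 [np.float64(45.9), np.float64(43.1), np.float64(39.7), np.float64(35.3), np.float64(29.1)]
215 edges 267 303 width 36 pred 40..0 [np.float64(47.2), np.float64(44.8), np.float64(42.0), np.float64(38.3), np.float64(33.1)]
230 edges 266 305 width 39 pred 40..0 [np.float64(48.4), np.float64(46.6), np.float64(44.2), np.float64(41.4), np.float64(37.1)]
245 edges 264 306 width 42 pred 40..0 [np.float64(49.8), np.float64(48.3), np.float64(46.6), np.float64(44.3), np.float64(41.1)]
```

About 7° is left. I'll finish the swing over the cup's centre and then lower slowly.

Call:
servo_tool(
  series=[
    [[0.003,0.002,0],0],
    [[0.006,0.004,0],0],
    [[0.009,0.006,0],0],
    [[0.013,0.009,0],0],
    [[0.013,0.009,0],0],
  ],
)

```text
clock: 7.07
ee_pos: [0.5113, 0.1589, 0.1755]
tcp_rot: [[0.834, 0.551, 0.003], [0.551, -0.835, 0.001], [0.004, 0.001, -1.0]]
ft_force: [-3.8, 0.7, 6.0]
width: 0.27
finger_force: 43.3
```

Call:
servo_tool(
  series=[
    [[0,0,-0.003],0],
    [[0,0,-0.006],0],
    [[0,0,-0.009],0],
    [[0,0,-0.012],0],
    [[0,0,-0.015],0],
  ],
)

```text
clock: 7.48
ee_pos: [0.5107, 0.158, 0.1593]
tcp_rot: [[0.834, 0.551, 0.002], [0.551, -0.834, -0.0], [0.002, 0.001, -1.0]]
ft_force: [-0.9, 0.4, -1.2]
width: 0.268
finger_force: 42.6
```

Call:
servo_tool(
  series=[
    [[0,0,-0.003],0],
    [[0,0,-0.006],0],
    [[0,0,-0.009],0],
    [[0,0,-0.012],0],
    [[0,0,-0.015],0],
  ],
)

```text
clock: 7.9
ee_pos: [0.5098, 0.158, 0.1438]
tcp_rot: [[0.834, 0.551, -0.0], [0.551, -0.834, -0.0], [-0.0, 0.0, -1.0]]
ft_force: [0.2, 1.3, -1.2]
width: 0.271
finger_force: 42.6
```

Call:
servo_tool(
  series=[
    [[0,0,-0.001],0],
    [[0,0,-0.002],0],
    [[0,0,-0.003],0],
    [[0,0,-0.004],0],
    [[0,0,-0.004],0],
  ],
)

```text
clock: 8.32
ee_pos: [0.5097, 0.158, 0.1402]
tcp_rot: [[0.834, 0.551, 0.0], [0.551, -0.834, -0.0], [0.0, 0.0, -1.0]]
ft_force: [0.2, -0.2, -0.8]
width: 0.271
finger_force: 42.6
```

Call:
servo_tool(
  series=[
    [[0,0,-0.001],0],
    [[0,0,-0.002],0],
    [[0,0,-0.003],0],
    [[0,0,-0.003],0],
    [[0,0,-0.003],0],
  ],
)

```text
clock: 8.73
ee_pos: [0.5102, 0.1582, 0.1385]
tcp_rot: [[0.834, 0.551, 0.002], [0.551, -0.834, 0.0], [0.002, 0.001, -1.0]]
ft_force: [-0.6, 0.4, 6.5]
width: 0.272
finger_force: 43.7
```

The foot met the floor at the predicted height (TCP 0.1385). I'll release and rise.

Call:
servo_tool(
  series=[
    [[0,0,0.001],0],
    [[0,0,0.001],0],
    [[0,0,0.001],0],
    [[0,0,0.001],0],
    [[0,0,0.001],0],
  ],
  hand=0.06,
)

```text
clock: 9.15
ee_pos: [0.5097, 0.158, 0.1382]
tcp_rot: [[0.834, 0.551, -0.0], [0.551, -0.834, -0.0], [-0.0, 0.0, -1.0]]
ft_force: [0.1, 0.3, 0.4]
width: 0.705
finger_force: 0.0
```

Call:
servo_tool(
  series=[
    [[0,0,0.01],0],
    [[0,0,0.03],0],
    [[0,0,0.06],0],
    [[0,0,0.09],0],
    [[0,0,0.115],0],
  ],
)

```text
clock: 9.57
ee_pos: [0.5099, 0.1581, 0.2561]
tcp_rot: [[0.834, 0.551, 0.002], [0.551, -0.834, 0.0], [0.002, 0.001, -1.0]]
ft_force: [-0.1, -0.5, 0.3]
width: 0.7
finger_force: 0.0
```

```bash
python3 - <<'E'
from h import *;import cv2
o=ctrl.get_obs();print(o["clock"],o["ee_pos"],o["ft_force"],o["width"])
im=ctrl.grab_frame("scene")[:,:,::-1].copy()
for p in([*WIDE[:2],.025],[*WIDE[:2],.195]): cv2.circle(im,tuple(proj("scene",p)[0].astype(int)),2,(0,0,255),-1)
cv2.imwrite("pics/s2.png",cv2.resize(im[60:260,150:350],None,fx=3,fy=3))
E
```

```text
9.5667 [0.5099 0.1581 0.2561] [-0.1498 -0.4926  0.323 ] 0.7001832225841318
```

View pics/s2.png

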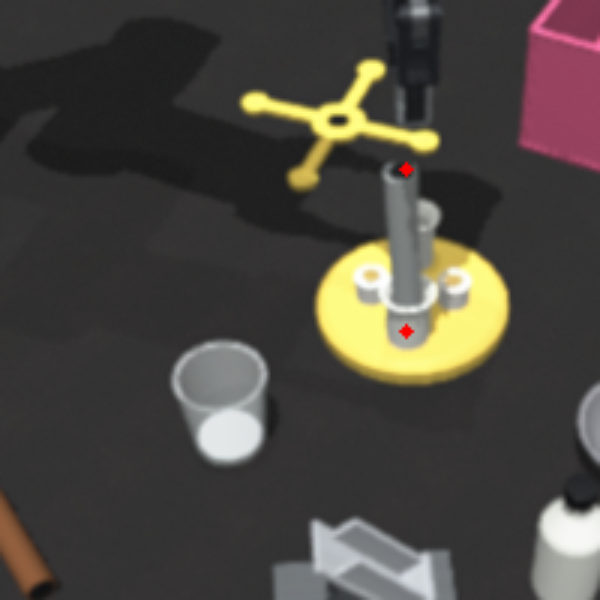

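The thick tube stands in the wide cup, leaning only a few degrees, and the clear cup is undisturbed. Next is the thin tube.

Call:
servo_tool(
  series=[
    [[0.002,-0.018,0],0],
    [[0.006,-0.05,0],0],
    [[0.01,-0.085,0],0],
    [[0.014,-0.12,0],-0.02],
    [[0.018,-0.155,0],-0.044],
  ],
)

```text
clock: 10.03
ee_pos: [0.5276, 0.0017, 0.254]
tcp_rot: [[0.858, 0.514, 0.001], [0.514, -0.858, -0.0], [0.001, 0.001, -1.0]]
ft_force: [1.1, 0.0, 0.9]
width: 0.703
finger_force: 0.0
```

Call:
servo_tool(
  series=[
    [[0.004,-0.035,0],0],
    [[0.008,-0.07,0],0],
    [[0.012,-0.105,0],0],
    [[0.016,-0.14,0],0],
    [[0.02,-0.175,0],0],
  ],
)

```text
clock: 10.45
ee_pos: [0.5476, -0.1737, 0.2539]
tcp_rot: [[0.858, 0.514, 0.001], [0.514, -0.858, -0.0], [0.0, 0.001, -1.0]]
ft_force: [0.2, -0.9, -0.2]
width: 0.702
finger_force: 0.0
```

Call:
servo_tool(
  series=[
    [[0.004,-0.035,0],0],
    [[0.008,-0.07,0],0],
    [[0.011,-0.1,0],0],
    [[0.013,-0.121,0],0],
    [[0.013,-0.121,0],0],
  ],
)

```text
clock: 10.87
ee_pos: [0.5602, -0.2974, 0.2529]
tcp_rot: [[0.86, 0.51, -0.0], [0.51, -0.86, -0.001], [-0.001, 0.001, -1.0]]
ft_force: [-0.4, 0.5, -0.7]
width: 0.699
finger_force: 0.0
```

Call:
servo_tool(
  series=[
    [[0,0,0],0],
    [[0,0,0],0],
  ],
)

```text
clock: 11.03
ee_pos: [0.5606, -0.2923, 0.2535]
tcp_rot: [[0.858, 0.514, -0.0], [0.514, -0.858, 0.001], [0.0, -0.0, -1.0]]
ft_force: [-0.3, -0.2, 0.4]
width: 0.706
finger_force: 0.0
```

```bash
python3 - <<'E'
from h import *;import cv2
o=ctrl.get_obs();R=o["tcp_rot"];print(o["clock"],o["ee_pos"],np.degrees(np.arctan2(R[1,0],R[0,0])))
im=ctrl.grab_frame("wrist");g=im.mean(2)
for s in(90,110,135,150,165,170,175):
    a=np.radians(40);P=place([.5969,-.2715,.5409],(45-s*np.sin(a),0,30+s*np.cos(a)))
    u=wproj((P-o["ee_pos"])@R)[0];c=int(round(u[0]));r=int(round(u[1]))
    print(s,u,[int(x) for x in g[r,c-20:c+21:2]])
c=285;print([int(x) for x in g[190:256:3,c]])
E
```

```text
11.0333 [ 0.5606 -0.2923  0.2535] 30.93128370802812
90 [286.2304 155.3946] [113, 150, 152, 165, 159, 164, 141, 185, 211, 224, 230, 231, 233, 221, 177, 225, 225, 228, 234, 146, 155]
110 [286.2543 172.9371] [165, 165, 164, 168, 158, 154, 141, 156, 158, 161, 161, 159, 155, 138, 156, 156, 153, 160, 155, 158, 160]
135 [286.2866 196.6988] [61, 60, 61, 59, 58, 64, 146, 158, 159, 157, 162, 153, 152, 138, 137, 70, 57, 59, 59, 59, 65]
150 [286.3074 212.046 ] [69, 65, 72, 67, 67, 90, 173, 198, 218, 221, 230, 228, 226, 208, 209, 86, 70, 68, 63, 65, 69]
165 [286.3295 228.2992] [69, 68, 69, 69, 65, 125, 172, 209, 238, 248, 252, 249, 244, 218, 206, 100, 67, 67, 64, 66, 65]
170 [286.3372 233.9323] [65, 67, 70, 68, 68, 49, 203, 62, 32, 43, 37, 34, 32, 89, 235, 61, 67, 67, 69, 69, 70]
175 [286.345  239.6785] [64, 68, 65, 69, 68, 67, 69, 70, 68, 65, 69, 68, 69, 68, 68, 71, 66, 70, 64, 67, 65]
[161, 158, 158, 157, 154, 152, 217, 225, 227, 225, 226, 227, 225, 219, 39, 37, 64, 70, 65, 65, 66, 70]
```

The thin tube lies on the predicted axis to within about 1 px, with its tip at row 234. I'll descend and grip.

Call:
servo_tool(
  series=[
    [[0,0,-0.03],0],
    [[0,0,-0.065],0],
    [[0,0,-0.1],0],
    [[0,0,-0.13],0],
    [[0,0,-0.139],0],
  ],
)

```text
clock: 11.5
ee_pos: [0.5587, -0.29, 0.1098]
tcp_rot: [[0.857, 0.515, -0.007], [0.515, -0.857, 0.005], [-0.003, -0.007, -1.0]]
ft_force: [-0.8, 0.5, -0.6]
width: 0.699
finger_force: 0.0
```

Call:
servo_tool(
  series=[
    [[0,0,0],0],
    [[0,0,0],0],
    [[0,0,0],0],
    [[0,0,0],0],
    [[0,0,0],0],
  ],
  hand=0.0,
  grip_force=30,
)

```text
clock: 11.92
ee_pos: [0.5619, -0.2935, 0.1169]
tcp_rot: [[0.858, 0.514, 0.004], [0.514, -0.858, -0.002], [0.002, 0.004, -1.0]]
ft_force: [0.4, 0.2, 6.1]
width: 0.18
finger_force: 30.8
```

Call:
servo_tool(
  series=[
    [[0,0,0],0],
    [[0,0,0],0],
    [[0,0,0],0],
  ],
)

```text
clock: 12.17
ee_pos: [0.5619, -0.2936, 0.1169]
tcp_rot: [[0.858, 0.514, 0.004], [0.514, -0.858, -0.002], [0.002, 0.004, -1.0]]
ft_force: [0.9, 0.8, 8.2]
width: 0.18
finger_force: 30.8
```

Call:
servo_tool(
  series=[
    [[0,0,0.01],0],
    [[0,0,0.025],0],
    [[0,0,0.045],0],
    [[0,0,0.07],0],
    [[0,0,0.1],0],
  ],
)

```text
clock: 12.58
ee_pos: [0.56, -0.2926, 0.215]
tcp_rot: [[0.858, 0.514, -0.002], [0.514, -0.858, 0.001], [-0.001, -0.002, -1.0]]
ft_force: [0.1, -0.3, -1.1]
width: 0.176
finger_force: 30.2
```

Call:
servo_tool(
  series=[
    [[0,0,0.03],0],
    [[0,0,0.05],0],
    [[0,0,0.06],0],
    [[0,0,0.06],0],
    [[0,0,0.06],0],
  ],
)

```text
clock: 13.0
ee_pos: [0.5605, -0.2928, 0.274]
tcp_rot: [[0.858, 0.514, -0.0], [0.514, -0.858, 0.0], [-0.0, -0.0, -1.0]]
ft_force: [-0.2, 0.0, -1.5]
width: 0.176
finger_force: 30.2
```

```bash
python3 - <<'E'
from h import *;import cv2
o=ctrl.get_obs();print(o["clock"],o["ee_pos"],o["ft_force"],o["width"],o["finger_force"])
im=ctrl.grab_frame("wrist");widths(im,.008,.134,(160,200,230))
cv2.imwrite("pics/thin_lift.png",im[:,:,::-1])
g=im.mean(2)
for th in(40,36):
  for s in(.13,.135,.14):u=wproj(tubew(th,s,.008)[0]);print(th,s,u[:,1].min(),u[:,1].max(),u[:,0].min(),u[:,0].max())
for v in range(60,130,4): print(v,[int(x) for x in g[v,262:312:3]])
E
```

```text
13.0 [ 0.5605 -0.2928  0.274 ] [-0.2418  0.0313 -1.4634] 0.17550145333561387 30.223891139030457
160 edges 255 317 width 62 pred 40..0 [np.float64(28.3), np.float64(25.6), np.float64(22.4), None, None]
200 edges 271 300 width 29 pred 40..0 [np.float64(30.6), np.float64(28.7), np.float64(26.4), np.float64(23.6), np.float64(19.4)]
230 edges 270 301 width 31 pred 40..0 [np.float64(32.3), np.float64(31.0), np.float64(29.5), np.float64(27.6), np.float64(24.7)]
40 0.13 83.01957020815777 102.8132658525524 272.66616748998365 297.19601772662253
40 0.135 77.79514768163071 97.68401556237403 272.8234315611341 297.0584555754851
40 0.14 72.69856417343117 92.6725553356293 272.9769602989822 296.92416100216684
36 0.13 94.3314893601469 113.8466830628775 273.14008126975136 296.8105621505364
36 0.135 89.6064454196186 109.1491283867464 273.30351597586093 296.66848584614144
36 0.14 85.00521793621726 104.56767958320805 273.4627836298407 296.53031083511104
60 [63, 61, 60, 54, 48, 59, 52, 57, 57, 54, 54, 52, 50, 53, 51, 52, 52]
64 [174, 171, 175, 181, 177, 177, 172, 169, 174, 176, 179, 177, 177, 177, 174, 179
[... 710 characters left out ...]
158]
100 [109, 88, 97, 97, 143, 180, 211, 223, 231, 232, 234, 220, 221, 160, 157, 159, 159]
104 [112, 91, 91, 99, 146, 180, 216, 223, 231, 233, 233, 220, 218, 161, 162, 156, 157]
108 [85, 89, 88, 115, 145, 182, 215, 224, 233, 232, 233, 220, 218, 168, 161, 157, 158]
112 [91, 88, 91, 133, 149, 183, 217, 225, 232, 232, 235, 221, 214, 166, 160, 158, 157]
116 [93, 90, 90, 129, 148, 185, 217, 224, 232, 231, 232, 220, 215, 167, 161, 156, 158]
120 [87, 87, 87, 149, 152, 189, 214, 224, 231, 233, 235, 220, 207, 171, 160, 155, 161]
124 [87, 89, 89, 145, 153, 189, 215, 225, 229, 233, 234, 222, 197, 177, 161, 156, 158]
128 [89, 89, 83, 148, 155, 192, 217, 224, 231, 232, 233, 220, 181, 180, 160, 155, 158]
```

Bright pixels between about (274,80) and (298,80) match a foot at 40° and 135 mm. I'll carry the tube high over the standing thick tube to the narrow cup.

Call:
servo_tool(
  series=[
    [[-0.004,0.012,0.012],0],
    [[-0.012,0.035,0.025],0],
    [[-0.022,0.068,0.036],0],
    [[-0.034,0.104,0.044],0],
    [[-0.046,0.142,0.046],0],
  ],
)

```text
clock: 13.47
ee_pos: [0.5138, -0.1493, 0.3209]
tcp_rot: [[0.858, 0.513, 0.0], [0.513, -0.858, 0.0], [0.0, 0.0, -1.0]]
ft_force: [0.1, 0.5, 0.0]
width: 0.177
finger_force: 30.1
```

Call:
servo_tool(
  series=[
    [[-0.012,0.038,0],0],
    [[-0.024,0.075,0],0],
    [[-0.036,0.112,0],0],
    [[-0.048,0.15,0],0],
    [[-0.06,0.188,0],0],
  ],
)

```text
clock: 13.88
ee_pos: [0.4527, 0.0392, 0.32]
tcp_rot: [[0.858, 0.514, -0.002], [0.514, -0.858, 0.0], [-0.001, -0.001, -1.0]]
ft_force: [1.1, 1.6, -0.4]
width: 0.177
finger_force: 30.1
```

Call:
servo_tool(
  series=[
    [[-0.012,0.038,0],0],
    [[-0.024,0.075,0],0],
    [[-0.036,0.112,0],0],
    [[-0.046,0.142,0],0],
    [[-0.053,0.16,0],0],
  ],
)

```text
clock: 14.3
ee_pos: [0.3992, 0.1999, 0.32]
tcp_rot: [[0.856, 0.516, -0.002], [0.516, -0.856, 0.001], [-0.001, -0.001, -1.0]]
ft_force: [0.0, -0.3, -0.7]
width: 0.179
finger_force: 30.1
```

Call:
servo_tool(
  series=[
    [[0,0,-0.025],0],
    [[0,0,-0.06],0],
    [[0,0,-0.095],0],
    [[0,0,-0.125],0],
    [[0,0,-0.14],0],
  ],
)

```text
clock: 14.72
ee_pos: [0.3984, 0.1967, 0.1766]
tcp_rot: [[0.858, 0.514, -0.007], [0.514, -0.858, -0.002], [-0.007, -0.002, -1.0]]
ft_force: [-0.2, -0.3, -0.3]
width: 0.173
finger_force: 30.2
```

Call:
servo_tool(
  series=[
    [[0,0,0],0],
    [[0,0,0],0],
  ],
)

```text
clock: 14.88
ee_pos: [0.4008, 0.1971, 0.18]
tcp_rot: [[0.858, 0.514, -0.002], [0.514, -0.858, -0.001], [-0.002, -0.001, -1.0]]
ft_force: [0.0, 0.5, 0.5]
width: 0.176
finger_force: 30.2
```

```bash
python3 -c "
from h import *
wshot('h2',NARROW,.0155,40,.135,.008)"
```

```text
14.8833 [0.4008 0.1971 0.18  ] [0.0144 0.5105 0.4523] w 0.1759239609795044 grip 30.17879605293274
```

View pics/h2.png

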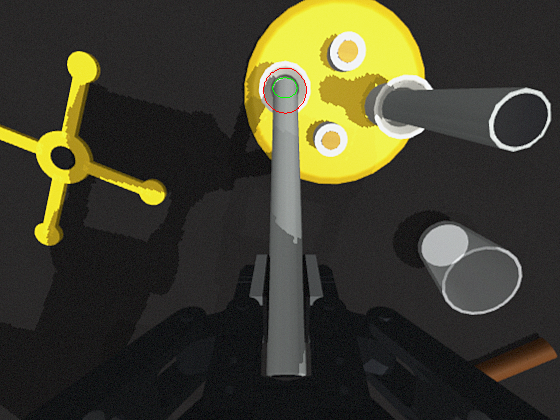

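The green foot outline sits in the narrow cup's mouth at about (285,88), the rim matches, and the thick tube is still standing. I'll lower into the flare and swing in the same way.

Call:
servo_tool(
  series=[
    [[0,0,-0.008],0],
    [[0.001,0,-0.016],0],
    [[0.001,0,-0.024],0],
    [[0.001,0,-0.031],0],
    [[0.001,0,-0.031],0],
  ],
  hand=0.0,
)

```text
clock: 15.35
ee_pos: [0.4025, 0.197, 0.1481]
tcp_rot: [[0.858, 0.514, -0.001], [0.514, -0.858, -0.0], [-0.001, -0.0, -1.0]]
ft_force: [1.0, 0.0, 0.0]
width: 0.175
finger_force: 30.1
```

Call:
servo_tool(
  series=[
    [[0.004,0.002,0.001],0],
    [[0.007,0.004,0.003],0],
    [[0.011,0.007,0.005],0],
    [[0.014,0.009,0.008],0],
    [[0.018,0.011,0.011],0],
  ],
)

```text
clock: 15.77
ee_pos: [0.42, 0.2081, 0.1606]
tcp_rot: [[0.858, 0.514, -0.002], [0.514, -0.858, -0.001], [-0.002, -0.001, -1.0]]
ft_force: [-3.5, -0.3, 2.2]
width: 0.176
finger_force: 31.3
```

```bash
python3 -c "
from h import *
o=ctrl.get_obs();print(o['ee_pos'],o['ft_force'])
widths(ctrl.grab_frame('wrist'),.008,.135)"
```

```text
[0.42   0.2081 0.1606] [-3.5083 -0.3221  2.1517]
200 edges 271 300 width 29 pred 40..0 [np.float64(30.6), np.float64(28.7), np.float64(26.5), np.float64(23.6), np.float64(19.4)]
215 edges 271 300 width 29 pred 40..0 [np.float64(31.5), np.float64(29.9), np.float64(28.0), np.float64(25.6), np.float64(22.0)]
230 edges 270 300 width 30 pred 40..0 [np.float64(32.3), np.float64(31.0), np.float64(29.5), np.float64(27.6), np.float64(24.7)]
245 edges 270 301 width 31 pred 40..0 [np.float64(33.2), np.float64(32.2), np.float64(31.1), np.float64(29.5), np.float64(27.4)]
```

The widths are ambiguous here, so I'll compare sub-pixel edges over more rows against the 40° frame (h2).

```bash
cat >> h.py <<'E'
def tiltfit(img,r,s,rows=range(150,246,6)):
    """tilt from silhouette: steepest edges near the model's, best tilt by gradient score"""
    import cv2
    g=cv2.GaussianBlur(cv2.cvtColor(img,cv2.COLOR_RGB2GRAY),(3,3),0).astype(np.float32)
    gx=np.abs(cv2.Sobel(g,cv2.CV_32F,1,0));gx=np.minimum(gx,150);out=[]
    for th in np.arange(-8,48,2.):
        t=np.radians(th);a=np.array([-np.sin(t),0,-np.cos(t)]);q=np.linspace(.07,s,300)[:,None]
        A=np.array([0,0,-.019])-s*a+q*a;n=np.cross(a,M[:3,3]-A);n/=np.linalg.norm(n,axis=1)[:,None]
        sc=[]
        for e in(wproj(A+r*n),wproj(A-r*n)):
            k=(e[:,1]<250)&(e[:,1]>100);best=[cv2.remap(gx,(e[k,0]+d).astype(np.float32),e[k,1].astype(np.float32),1).mean() for d in(-1,-.5,0,.5,1)]
            sc.append(best)
        sc=np.array(sc);out.append((max(sc[0]+sc[1]),th))
    print([(round(float(v)),float(t)) for v,t in sorted(out)[::-1][:6]])
E
python3 -c "
from h import *;import cv2
rd=lambda n:cv2.imread(f'pics/{n}.png')[:,:,::-1].copy()
tiltfit(rd('h1'),.012,.133);tiltfit(rd('h2'),.008,.135)
im=ctrl.grab_frame('wrist');cv2.imwrite('pics/n1.png',im[:,:,::-1]);tiltfit(im,.008,.135)
g=im.astype(int);o=ctrl.get_obs()
for v in range(50,150,6): print(v,[tuple(int(x) for x in g[v,c]) for c in (255,265,275,285,295,305)])
print(wproj((NARROW-o['ee_pos'])@o['tcp_rot']))
for th in(40,30,20): print(th,wproj(tubew(th,.135,.008)[1]))
"
```

```text
[(286, 38.0), (285, 40.0), (284, 36.0), (280, 42.0), (277, 34.0), (265, 32.0)]
[(291, 34.0), (291, 32.0), (290, 36.0), (289, 38.0), (289, 30.0), (287, 40.0)]
[(281, 26.0), (280, 28.0), (277, 24.0), (276, 30.0), (271, 22.0), (268, 32.0)]
50 [(42, 36, 38), (44, 42, 43), (231, 199, 36), (243, 224, 42), (242, 244, 81), (241, 244, 80)]
56 [(41, 41, 41), (31, 27, 19), (236, 205, 36), (241, 243, 79), (242, 244, 81), (242, 243, 78)]
62 [(39, 40, 38), (228, 194, 33), (242, 243, 69), (242, 244, 82), (242, 243, 78), (242, 243, 80)]
68 [(6, 8, 20), (232, 202, 36), (243, 245, 82), (243, 244, 82), (242, 244, 79), (242, 244, 83)]
74 [(235, 198, 39), (242, 239, 59), (242, 244, 77), (242, 243, 80), (241, 243, 80), (243, 244, 82)]
80 [(228, 195, 40), (243, 245, 79), (243, 244, 81), (243, 243, 80), (243, 244, 82), (241, 243, 78)]
86 [(231, 201, 38), (244, 245, 82), (242, 244, 80), (242, 243, 78), (242, 243, 80), (243, 243, 80)]
92 [(244, 226, 46), (187, 155, 45), (244, 247, 77), (241, 243, 77), (242, 244, 79), (241, 244, 82)]
98 [(188, 160, 42), (192, 163, 45), (233, 235, 230), (242, 244, 250), (242, 2
[... 248 characters left out ...]
32, 28), (220, 219, 210), (89, 89, 90), (144, 146, 147), (108, 111, 109), (245, 246, 242)]
122 [(157, 130, 29), (207, 208, 198), (84, 87, 86), (144, 147, 146), (121, 125, 122), (213, 212, 202)]
128 [(155, 129, 23), (209, 207, 200), (92, 95, 90), (139, 141, 141), (129, 130, 129), (194, 193, 184)]
134 [(157, 131, 24), (150, 149, 144), (93, 97, 94), (142, 145, 143), (124, 128, 125), (244, 244, 239)]
140 [(158, 133, 28), (255, 255, 255), (91, 91, 94), (137, 138, 138), (123, 129, 127), (241, 242, 239)]
146 [(157, 131, 32), (251, 241, 52), (95, 99, 97), (138, 141, 141), (127, 133, 129), (242, 236, 67)]
[[284.0456 126.3774]]
40 [[284.9437  88.0654]]
30 [[285.0475 116.7347]]
20 [[285.1278 144.419 ]]
```

The gray tube starts at about row 108, inside the cup's rim (rows 97–145), with a tilt of about 28°. It is pivoting correctly, so I'll continue.

Call:
servo_tool(
  series=[
    [[0.004,0.002,0.002],0],
    [[0.007,0.005,0.004],0],
    [[0.011,0.007,0.006],0],
    [[0.015,0.009,0.008],0],
    [[0.018,0.011,0.01],0],
  ],
)

```text
clock: 16.28
ee_pos: [0.4386, 0.2192, 0.1706]
tcp_rot: [[0.858, 0.514, -0.001], [0.514, -0.858, -0.0], [-0.0, -0.0, -1.0]]
ft_force: [-2.9, -0.3, -0.1]
width: 0.173
finger_force: 32.3
```

Call:
servo_tool(
  series=[
    [[0.004,0.002,0.002],0],
    [[0.008,0.005,0.003],0],
    [[0.012,0.007,0.004],0],
    [[0.016,0.01,0.005],0],
    [[0.02,0.012,0.006],0],
  ],
)

```text
clock: 16.7
ee_pos: [0.4593, 0.2315, 0.177]
tcp_rot: [[0.858, 0.514, 0.001], [0.514, -0.858, 0.0], [0.001, 0.0, -1.0]]
ft_force: [-4.6, -0.9, 5.5]
width: 0.177
finger_force: 34.0
```

Call:
servo_tool(
  series=[
    [[0.003,0.002,0],0],
    [[0.006,0.004,0],0],
    [[0.01,0.006,0],0],
    [[0.014,0.008,0],0],
    [[0.014,0.008,0],0],
  ],
)

```text
clock: 17.12
ee_pos: [0.4736, 0.2395, 0.1764]
tcp_rot: [[0.858, 0.514, 0.001], [0.514, -0.858, 0.0], [0.001, 0.0, -1.0]]
ft_force: [-2.0, -0.3, 3.1]
width: 0.175
finger_force: 34.1
```

```bash
python3 -c "
from h import *;import cv2
o=ctrl.get_obs();print(o['ee_pos'],o['ft_force'])
im=ctrl.grab_frame('wrist');cv2.imwrite('pics/n2.png',im[:,:,::-1]);tiltfit(im,.008,.135)
g=im.mean(2)
for v in range(160,250,6): print(v,[int(x) for x in g[v,250:321:5]])
print(wproj((NARROW-o['ee_pos'])@o['tcp_rot']))
"
```

```text
[0.4736 0.2395 0.1764] [-2.0396 -0.2559  3.1321]
[(285, -2.0), (285, 0.0), (282, -6.0), (281, 2.0), (278, -4.0), (270, 4.0)]
160 [88, 108, 114, 113, 112, 112, 190, 185, 187, 185, 187, 187, 187, 187, 109]
166 [102, 108, 112, 110, 112, 110, 105, 185, 186, 187, 188, 188, 187, 188, 188]
172 [98, 109, 110, 111, 113, 114, 112, 111, 104, 186, 185, 185, 187, 187, 189]
178 [101, 109, 110, 113, 115, 103, 144, 154, 104, 119, 185, 185, 185, 139, 107]
184 [101, 113, 107, 106, 163, 122, 113, 119, 120, 155, 204, 185, 184, 104, 112]
190 [154, 111, 111, 155, 120, 255, 87, 92, 87, 173, 241, 175, 185, 118, 107]
196 [151, 177, 132, 127, 117, 101, 93, 89, 88, 92, 173, 251, 186, 184, 188]
202 [151, 172, 178, 125, 124, 95, 89, 90, 92, 104, 177, 251, 182, 184, 183]
208 [137, 168, 183, 213, 219, 111, 92, 92, 86, 63, 201, 215, 182, 188, 187]
214 [39, 160, 182, 208, 247, 87, 95, 93, 88, 69, 250, 190, 128, 108, 109]
220 [49, 115, 167, 184, 180, 77, 94, 88, 89, 74, 187, 123, 116, 103, 244]
226 [43, 44, 165, 175, 185, 84, 92, 92, 87, 81, 186, 115, 105, 250, 249]
232 [44, 46, 44, 168, 175, 88, 95, 88, 84, 82, 187, 186, 158, 252, 166]
238 [40, 45, 45, 40, 170, 88, 91, 87, 90, 83, 185, 183, 184, 250, 215]
244 [47, 44, 43, 45, 42, 88, 90, 88, 87, 84, 184, 184, 184, 180, 250]
[[283.833  202.3123]]
```

The tube is upright (about 0°) and inside the cup's mouth. I'll lower it slowly; the floor is expected near TCP z 0.141.

Call:
servo_tool(
  series=[
    [[0,0,-0.003],0],
    [[0,0,-0.006],0],
    [[0,0,-0.009],0],
    [[0,0,-0.012],0],
    [[0,0,-0.015],0],
  ],
)

```text
clock: 17.58
ee_pos: [0.4736, 0.2391, 0.1614]
tcp_rot: [[0.858, 0.514, 0.003], [0.514, -0.858, 0.0], [0.002, 0.001, -1.0]]
ft_force: [-0.6, 1.6, -0.2]
width: 0.179
finger_force: 34.0
```

Call:
servo_tool(
  series=[
    [[0,0,-0.003],0],
    [[0,0,-0.006],0],
    [[0,0,-0.009],0],
    [[0,0,-0.012],0],
    [[0,0,-0.014],0],
  ],
)

```text
clock: 18.0
ee_pos: [0.4731, 0.2394, 0.147]
tcp_rot: [[0.858, 0.514, 0.001], [0.514, -0.858, 0.001], [0.001, -0.0, -1.0]]
ft_force: [1.4, 3.4, 1.1]
width: 0.175
finger_force: 34.3
```

Call:
servo_tool(
  series=[
    [[0,0,-0.001],0],
    [[0,0,-0.002],0],
    [[0,0,-0.003],0],
    [[0,0,-0.004],0],
    [[0,0,-0.004],0],
  ],
)

```text
clock: 18.42
ee_pos: [0.4728, 0.2392, 0.1432]
tcp_rot: [[0.858, 0.514, 0.0], [0.514, -0.858, 0.0], [0.0, -0.0, -1.0]]
ft_force: [1.8, 3.9, 0.2]
width: 0.175
finger_force: 34.1
```

Call:
servo_tool(
  series=[
    [[0.001,0.001,-0.001],0],
    [[0.001,0.001,-0.002],0],
    [[0.001,0.001,-0.003],0],
    [[0.001,0.001,-0.003],0],
    [[0.001,0.001,-0.003],0],
  ],
)

```text
clock: 18.83
ee_pos: [0.4735, 0.2399, 0.14]
tcp_rot: [[0.858, 0.514, -0.001], [0.514, -0.858, -0.0], [-0.001, 0.0, -1.0]]
ft_force: [2.1, 1.6, -1.2]
width: 0.178
finger_force: 33.8
```

Call:
servo_tool(
  series=[
    [[0,0,-0.001],0],
    [[0,0,-0.002],0],
    [[0,0,-0.003],0],
    [[0,0,-0.003],0],
    [[0,0,-0.003],0],
  ],
)

```text
clock: 19.25
ee_pos: [0.4741, 0.2401, 0.1384]
tcp_rot: [[0.858, 0.514, 0.001], [0.514, -0.858, 0.0], [0.001, 0.0, -1.0]]
ft_force: [-0.0, 1.7, 7.2]
width: 0.177
finger_force: 34.8
```

Floor contact came with 7 N at z 0.1384. I'll release, rise and check.

Call:
servo_tool(
  series=[
    [[0,0,0.001],0],
    [[0,0,0.001],0],
    [[0,0,0.001],0],
    [[0,0,0.001],0],
    [[0,0,0.001],0],
  ],
  hand=0.05,
)

```text
clock: 19.67
ee_pos: [0.4735, 0.2399, 0.138]
tcp_rot: [[0.858, 0.514, -0.001], [0.514, -0.858, -0.001], [-0.001, 0.0, -1.0]]
ft_force: [0.3, -0.1, -0.2]
width: 0.586
finger_force: 0.0
```

Call:
servo_tool(
  series=[
    [[0,0,0.01],0],
    [[0,0,0.03],0],
    [[0,0,0.06],0],
    [[0,0,0.09],0],
    [[0,0,0.12],0],
  ],
)

```text
clock: 20.08
ee_pos: [0.4735, 0.2399, 0.2603]
tcp_rot: [[0.858, 0.514, -0.0], [0.514, -0.858, -0.0], [-0.0, 0.0, -1.0]]
ft_force: [0.3, 0.4, -0.1]
width: 0.586
finger_force: 0.0
```

Call:
servo_tool(
  series=[
    [[-0.03,0,0.02],0],
    [[-0.06,0,0.04],0],
    [[-0.08,0,0.06],0],
    [[-0.08,0,0.06],0],
    [[-0.08,0,0.06],0],
  ],
)

```text
clock: 20.5
ee_pos: [0.3937, 0.2403, 0.3201]
tcp_rot: [[0.857, 0.515, 0.004], [0.515, -0.857, 0.001], [0.004, 0.001, -1.0]]
ft_force: [1.2, 0.1, -0.4]
width: 0.584
finger_force: 0.0
```

```bash
python3 - <<'E'
from h import *;import cv2
o=ctrl.get_obs();print(o["clock"],o["ee_pos"],o["ft_force"],o["width"],o["finger_force"])
im=ctrl.grab_frame("scene")[:,:,::-1].copy()
for p in([*WIDE[:2],.025],[*WIDE[:2],.195],[*NARROW[:2],.025],[*NARROW[:2],.195]): cv2.circle(im,tuple(proj("scene",p)[0].astype(int)),1,(0,0,255),-1)
cv2.imwrite("pics/s3.png",cv2.resize(im[60:260,150:350],None,fx=3,fy=3))
E
```

```text
20.5 [0.3937 0.2403 0.3201] [ 1.2092  0.1442 -0.4208] 0.583640276445757 0.0
```

```bash
ls pics | wc -l; ls pics
```

```text
14
c1.png
c2.png
c3.png
h1.png
h2.png
l1.png
n1.png
n2.png
s2.png
s3.png
scene0.png
thin_lift.png
top0.png
w1.png
```

All 10 views are used, so I'll check the final state numerically in the top and scene frames, by differencing against the start images near the lamp base.

```bash
python3 - <<'E'
from h import *;import cv2
for n in("scene","top"):
    g=cv2.cvtColor(ctrl.grab_frame(n),cv2.COLOR_RGB2GRAY).astype(float)
    for nm,cup,r in(("wide",WIDE,.012),("narrow",NARROW,.008)):
        # score tube silhouette edge strength over tip offset (upper end at z .195)
        gx=np.hypot(cv2.Sobel(g,6,1,0),cv2.Sobel(g,6,0,1)).astype(np.float32)
        best=[]
        w=np.linspace(0,2*np.pi,60)[:,None]
        for dx in np.arange(-20,21,2):
            for dy in np.arange(-20,21,2):
                P=np.array([cup[0]+dx/1e3,cup[1]+dy/1e3,.195])+r*np.hstack([np.cos(w),np.sin(w),0*w])
                p=proj(n,P).astype(np.float32)
                best.append((float(cv2.remap(gx,p[:,:1],p[:,1:],1).mean()),int(dx),int(dy)))
        print(n,nm,[(round(a),x,y) for a,x,y in sorted(best)[::-1][:4]])
    old=cv2.cvtColor(cv2.imread(f"pics/{n}0.png"),cv2.COLOR_BGR2GRAY).astype(float)
    for nm,p in(("glue",[.7219,.0081,.06]),("clear",[.4241,.009,.04])):
        u=proj(n,p)[0].astype(int);a=np.abs(g-old)[u[1]-20:u[1]+20,u[0]-20:u[0]+20];print(nm,"mean diff",a.mean())
E
```

```text
scene wide [(242, 0, 6), (238, -4, 2), (237, 0, 8), (237, -4, 0)]
scene narrow [(231, 4, -4), (229, 4, -6), (228, 2, -4), (219, 4, -8)]
glue mean diff 0.865625
clear mean diff 0.950625
top wide [(320, -2, -2), (311, 0, -2), (301, 0, -4), (299, -2, 0)]
top narrow [(346, 0, 2), (337, 2, 2), (316, 4, 2), (314, 0, 4)]
glue mean diff 0.989375
clear mean diff 0.910625
```

Both upper ends are within about 6 mm of vertical over their cups at z 0.195, which confirms full depth. The bystanders haven't moved.

```bash
python3 -c "
from workcell import ctrl
print(ctrl.finish_job())"
```

```text
the job is handed in; nothing more can be done
None
```

I put the thick tube in the wide cup and the thin tube in the narrow cup, lowered each to its cup's floor before letting go, and handed the job in at about 21 s; camera checks showed both standing upright and the glue bottle and clear cup unmoved, but the hand-in returned no verdict.

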